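# Put three colour filters back on their own lamps

### The arm

A 6-joint arm with a two-finger parallel gripper is mounted at the origin on the work surface. World frame = base frame: x ahead of the robot, y to its left, z up, the work surface at z = 0. Lengths are in m, angles in degrees, forces in N, time in s.
With the tool pointing down it reaches from about 0.35 to 0.875 m from the base axis. Payload 4.2 kg.
Tool frame: the origin (TCP) lies at the centre of the arm's flange, where the gripper is bolted on; the fingertips stand 182 mm ahead of it and the grasp point (between the pads) lies 164 mm ahead of it (r.nose_length is the distance from the TCP to the fingertips, in m); z points along the fingers, y is the line along which they close (so a half turn about z gives the same grasp; the last joint's range is limited). The gripper opens to 87 mm and grips with 3 to 60 N. Pads are 19 mm wide; open, the fingers measure 117 mm over their backs; the gripper's body (75 mm by 190 mm) begins 51 mm behind the grasp point.
Start: joints at [-48.381, 22.042, 0.453, 0, -68.411, -14.817], TCP at [0.282, -0.558, 0.405] pointing down, gripper open.
Joint ranges: [-179.83, 179.83], [-69.29, 118.12], [-61.27, 80.66], [-181.25, 117.63], [-171.15, -9.14], [-177.46, 177.46]. Speed limits (degrees/s): [159.86, 159.86, 180, 180, 180, 180].

### API

Orientations are given as a 3x3 rotation matrix whose columns are the frame's x, y, z axes.
In Python, from station import r, vision gives the robot as it stands. The module is installed in compiled form; this text tells all that it offers.
- The arm moves only by the shell command python3 -m creep 'ROWS'. ROWS is JSON, a list of rows, each a list of 7 numbers: the opening, from -1 (shut) to 1 (fully open), then the shift along the tool's x, y, z in mm, then the turn, a rotation vector about the tool's x, y, z in degrees. A call has 1 to 8 rows; each row is the pose to reach, as a shift and turn from the pose commanded when the call began, along the tool's axes at that moment; what a row does not reach only later rows make up. A row lasts 1/12 s, in which the tool goes at most 41.7 mm and 7.16 degrees, less where a joint would pass 70% of its speed; a pose out of reach is approached as far as the arm can. A call with a gripper value outside its range is refused whole. The fingers move at their own pace and stop on an object; the grip force is fixed at half the most. Time passes only in rows, so rows that repeat a pose let the fingers close. It gives the time, the measured TCP pose, the force, the opening and the grip force at its end, in the units of the state.
- r.sense(): the state, without advancing time (a new reading comes with each control period).
- vision.capture(name): name is "side" or "top" or "wrist"; returns (picture, depth): 480x640x3 uint8, red, green, blue; 480x640 float32, m along the optical axis (not along the pixel's ray), 0 where there is no reading.
- vision.camera_model(name): a dict with "vertical_fov" (degrees; the focal length in pixels is half the picture's height over the tangent of half this angle, whatever the lens; pixels are square), "cx", "cy" (the principal point, pixels), "extrinsics" (4x4, takes a point from camera to world coordinates); the wrist camera has in their place "mount" (4x4, takes a point from camera to tool coordinates, whose origin is the TCP and whose axes are the flange's). Camera axes: x right, y down, z forward; pixel columns grow to the right and rows downward; lengths in m; the calibration is good to about 2 mm. The wrist camera is an equidistant fisheye: a pixel r from the principal point sees the ray r / f radians off the axis. A picture is of the moment at which its call begins: read the wrist's pose just before it. camera_model takes no time and is no camera call.
- r.finish_job(): hands the job in; it is judged then, once.
Trained networks look in the newest picture that a camera, given by its name, has taken for a name from the list of things; names that differ only in an ending like _2 or _b are one class to them, and where a whole thing is asked for, a point or a joint stands for the part that bears it (a point fixed in the world has none). Each returns a list of dicts, best first, with "conf" (0 to 1); they miss things now and then, are a little off and sometimes report something else, mostly with a low value. They report only what shows in the picture. A call takes as long as a camera call.
- vision.find_in(camera, thing): "uv" ([column, row] in pixels, amid what is visible of it).
- vision.cut_out(camera, thing): "region" (480x640 bool, what is visible of it) and "uv" ([column, row] in pixels, amid what is visible of it).
The state is a dict: "time_s": time; "joints": joint angles; "joint_velocities": joint speeds; "effort": joint torques, N m; "tcp_pos": TCP position; "ee_rot": TCP orientation; "wrist_force": force on the tool from outside, world axes, zero at the start; "moment": the same for the moment, N m; "gripper_width": opening from 0.0 (shut) to 1.0 (fully open); "gripper_force": force on a finger pad.
Only numpy, scipy, OpenCV 4.12 (cv2) and the standard library are available. Lean on these libraries where they do the work, as an engineer would, in place of code of your own. Each camera call takes 0.05 s, during which the arm holds its last target. There are 200 camera calls.

### The job

After cleaning, the three colour filters were put back on the wrong lamps. Put each filter on the lamp whose collar has its colour, sitting flat in the collar's recess, using the empty white dish to park one filter meanwhile. They are polished glass: set them down, do not drop or tip them, never stand one on the bench, and leave the other things on the bench where they are.

Things in the scene. Friction and masses are not known exactly. Their poses are not given: they have to be found in the camera images.
- filter_red: Loose colour filter: an upright round cell, 50 mm diameter, 30 mm tall, about 90 g; black knurled side (grip it there, from above, at any yaw), its flat top almost all red glass. Origin at the centre of its underside, z up. At the start it sits in the recess of a lamp of another colour, up to about 5 mm off the recess centre.
- filter_green: The same with green glass.
- filter_blue: The same with blue glass.
- lamp_red: Upright LED lamp head, fixed to the bench: 80 mm square dark foot, finned aluminium heat sink, and on top a round red collar of 84 mm diameter with a round recess 66 mm wide and 5 mm deep, open upward, for one filter. Origin at the centre of the foot's underside on the bench, z up; recess floor 60 mm and collar's top edge 65 mm above the origin, both centred on it. A filter in it stands 25 mm proud of the collar; fingers must stay above the collar's top edge.
- lamp_green: The same lamp with a green collar.
- lamp_blue: The same lamp with a blue collar.
- dish: Low white parking dish, fixed, empty at the start: 88 mm diameter, with the same recess (66 mm wide, 5 mm deep). Origin at the centre of its underside on the bench; recess floor 20 mm and rim 25 mm above it. It stands, like the lamps, on a grey antistatic mat.
- bottle: Bystander: loose clear plastic bottle with a red cap, 64 mm diameter, 190 mm tall, standing right of the lamps (-y). Origin at the centre of its underside.
- screwdriver: Bystander: loose screwdriver with a yellow handle, 190 mm long, lying to the right, nearer the robot. Origin under its middle, x along it towards the tip.
- wipes: Bystander: loose green and white box of lens wipes, 110 x 190 x 75 mm, left of the lamps (+y). Origin at the centre of its underside.

How it is judged:
By the outcome, as a careful person would: the job done as asked, in the order asked, and still so for the second after the job is handed in, with the robot touching nothing.
It also fails if it takes over 96 s, if anything falls off the work surface, if the arm or the gripper's body presses on something with over 40 N, if the wrist force passes 120 N, or if a joint passes its speed limit or range.

## Working session

There is one attempt and no reset: what is moved stays moved. The work goes in short steps, Python scripts to look and compute and a shell command to move; the robot and the scene stay as the last step left them, time stands still between calls to the robot, and variables do not carry over. Pictures are saved under pics/ and viewed, at most 14 in all, crops included, and the job is handed in when it is done.

```bash
mkdir -p pics; cat > h.py <<'E'
from station import r, vision
import numpy as np, cv2
def save(n,cam):
    p,d=vision.capture(cam); cv2.imwrite(f'pics/{n}.png',p[:,:,::-1]); return p,d
def world(cam,uv,d,m=None):
    m=m or vision.camera_model(cam); f=240/np.tan(np.radians(m['vertical_fov']/2))
    uv=np.atleast_2d(uv).astype(float); d=np.atleast_1d(d)
    P=np.c_[(uv[:,0]-m['cx'])/f*d,(uv[:,1]-m['cy'])/f*d,d,np.ones(len(d))]
    return (P@np.array(m['extrinsics']).T)[:,:3]
def region_pts(cam,reg,d):
    v,u=np.nonzero(reg&(d>0)); return world(cam,np.c_[u,v],d[v,u])
THINGS="filter_red filter_green filter_blue lamp_red lamp_green lamp_blue dish bottle screwdriver wipes".split()
E
python3 - <<'E'
from h import *
np.set_printoptions(precision=4,suppress=True)
p,d=save('side0','side'); p,d=save('top0','top')
s=r.sense(); print(s['ee_rot'],s['tcp_pos'],s['gripper_width'],s['time_s'])
for t in THINGS:
    c=vision.cut_out('top',t)
    for k in c[:2]:
        P=region_pts('top',k['region'],d)
        if len(P):
            z=np.percentile(P[:,2],90); Q=P[P[:,2]>z-.006]
            (cx,cy),rad=cv2.minEnclosingCircle(Q[:,:2].astype(np.float32))
            print(t,round(k['conf'],2),np.round(k['uv']),'ztop',round(z,4),'med',np.median(Q,0),'circ',round(cx,4),round(cy,4),round(rad,4),len(Q))
E
```

```text
[[-0.8926 -0.4508 -0.001 ]
 [-0.4508  0.8926  0.0017]
 [ 0.0001  0.002  -1.    ]] [ 0.2818 -0.5577  0.4038] 1.0007206688430434 0.1
filter_red 0.57 [253. 255.] ztop 0.0913 med [0.4853 0.1353 0.0893] circ 0.4852 0.1361 0.025 365
filter_green 0.75 [261. 179.] ztop 0.0913 med [0.6488 0.1267 0.0892] circ 0.6485 0.1269 0.0253 348
filter_blue 0.7 [381. 196.] ztop 0.0916 med [ 0.6069 -0.1515  0.0895] circ 0.6069 -0.1513 0.0238 316
lamp_red 0.82 [372. 207.] ztop 0.0661 med [ 0.6037 -0.1503  0.064 ] circ 0.6084 -0.1538 0.0419 438
lamp_green 0.78 [264. 258.] ztop 0.0662 med [0.481  0.1344 0.0639] circ 0.4834 0.1361 0.042 518
lamp_blue 0.78 [267. 192.] ztop 0.0656 med [0.6437 0.1238 0.0638] circ 0.6495 0.1275 0.0419 419
dish 0.84 [394. 256.] ztop 0.0258 med [ 0.4709 -0.192   0.0226] circ 0.4705 -0.1922 0.0417 733
bottle 0.75 [501. 192.] ztop 0.1885 med [ 0.6146 -0.4331  0.1895] circ 0.6135 -0.4343 0.0156 173
screwdriver 0.77 [507. 306.] ztop 0.0268 med [ 0.3433 -0.4544  0.0243] circ 0.3664 -0.4275 0.0817 311
wipes 0.68 [133. 220.] ztop 0.0764 med [0.5686 0.4216 0.0743] circ 0.5688 0.4211 0.1074 3828
```

View pics/top0.png

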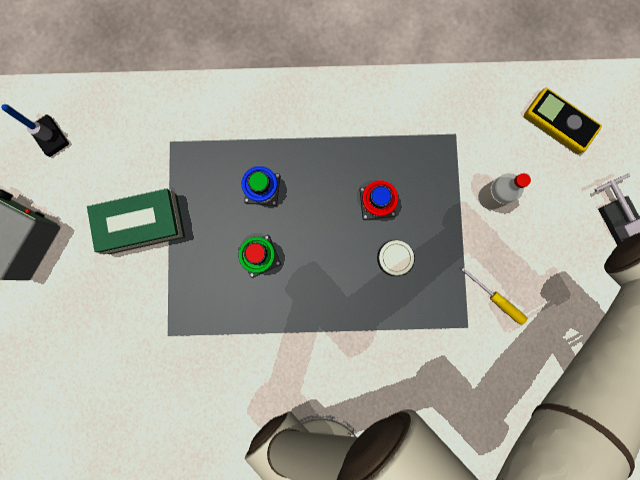

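View pics/side0.png

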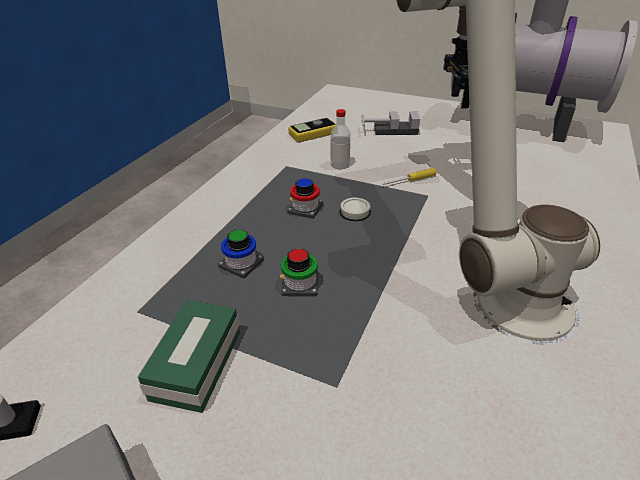

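The top view shows the green filter on the blue lamp (260,184), red on green (256,254), blue on red (381,198) and the empty dish at (396,258). The networks' results match this. The plan is blue→dish, red→red lamp, green→green lamp, then blue→blue lamp.

```bash
cat >> h.py <<'E'
def delta(x,y,z=None):
    s=r.sense(); R=np.array(s['ee_rot']); p=np.array(s['tcp_pos'])
    t=np.array([x,y,p[2] if z is None else z]); print('t',round(s['time_s'],2),'pos',p.round(4),'tool shift mm',(R.T@(t-p)*1e3).round(1),'F',np.round(s['wrist_force'],1),'w',round(s['gripper_width'],3),'g',round(s['gripper_force'],1))
def wrist_circ(name,zt,z0):
    """fit of the wrist view of thing at known heights: centre of region points near height zt"""
    s=r.sense(); R=np.array(s['ee_rot']); p=np.array(s['tcp_pos'])
    m=vision.camera_model('wrist'); f=240/np.tan(np.radians(m['vertical_fov']/2)); M=np.array(m['mount'])
    pic,d=vision.capture('wrist'); out=[]
    for n,zz in zip(name,zt):
        for c in vision.cut_out('wrist',n)[:1]:
            v,u=np.nonzero(c['region']&(d>0)); dx=u-m['cx'];dy=v-m['cy'];rr=np.hypot(dx,dy)+1e-9
            th=rr/f; D=d[v,u]; k=np.tan(th)*D/rr
            C=np.c_[dx*k,dy*k,D]; W=(C@M[:3,:3].T+M[:3,3])@R.T+p
            Q=W[abs(W[:,2]-zz)<.005]
            if len(Q)>5:
                (x,y),q=cv2.minEnclosingCircle(Q[:,:2].astype(np.float32)); print(n,round(c['conf'],2),'circ',round(x,4),round(y,4),round(q,4),'z',Q[:,2].mean().round(4),len(Q))
            else: print(n,round(c['conf'],2),'few',W[:,2].min() if len(W) else None)
    return pic
E
python3 -m creep '[[1,-30,13.5,0,0,0,0],[1,-66,30,0,0,0,0],[1,-102,46.5,0,0,0,0],[1,-138,63,0,0,0,0],[1,-174,79.5,0,0,0,0],[1,-205,93.5,0,0,0,0],[1,-236,108,0,0,0,0],[1,-236,108,0,0,0,0]]' | head -c 600
python3 -m creep '[[1,-30,13.5,0,0,0,0],[1,-66,30,0,0,0,0],[1,-102,46.5,0,0,0,0],[1,-138,63,0,0,0,0],[1,-174,79.5,0,0,0,0],[1,-210,96,0,0,0,0],[1,-237,108,0,0,0,0],[1,-237,108,0,0,0,0]]' | head -c 600
python3 -m creep '[[1,0,0,0,0,0,0],[1,0,0,0,0,0,0],[1,0,0,0,0,0,0]]' |head -c 300
python3 - <<'E'
from h import *
delta(.607,-.1513,.252)
p=wrist_circ(['filter_blue','lamp_red','dish'],[.09,.065,.025],0)
cv2.imwrite('pics/w1.png',p[:,:,::-1])
E
```

```text
time_s: 1.27
tcp_pos: [0.4466, -0.3514, 0.405]
ee_rot: [[-0.89, -0.456, 0.002], [-0.456, 0.89, 0.0], [-0.002, -0.001, -1.0]]
wrist_force: [-0.7, -0.5, -0.0]
gripper_width: 1.001
gripper_force: 0.0
time_s: 1.93
tcp_pos: [0.6095, -0.1479, 0.4041]
ee_rot: [[-0.89, -0.455, 0.001], [-0.455, 0.89, 0.0], [-0.001, -0.0, -1.0]]
wrist_force: [0.0, -0.4, 0.2]
gripper_width: 1.001
gripper_force: 0.0
time_s: 2.18
tcp_pos: [0.6059, -0.1528, 0.4049]
ee_rot: [[-0.893, -0.45, -0.0], [-0.45, 0.893, -0.0], [0.0, 0.0, -1.0]]
wrist_force: [-0.0, 0.2, 0.1]
gripper_width: 1.001
gripper_force: 0.0
t 2.18 pos [ 0.6059 -0.1528  0.4049] tool shift mm [ -1.7   0.8 152.9] F [-0.   0.2  0.1] w 1.001 g 0.0
filter_blue 0.92 circ 0.6112 -0.1527 0.0255 z 0.0894 2814
lamp_red 0.74 circ 0.6117 -0.1541 0.0421 z 0.0639 2957
dish 0.76 circ 0.4736 -0.192 0.0423 z 0.0227 4425
```

View pics/w1.png

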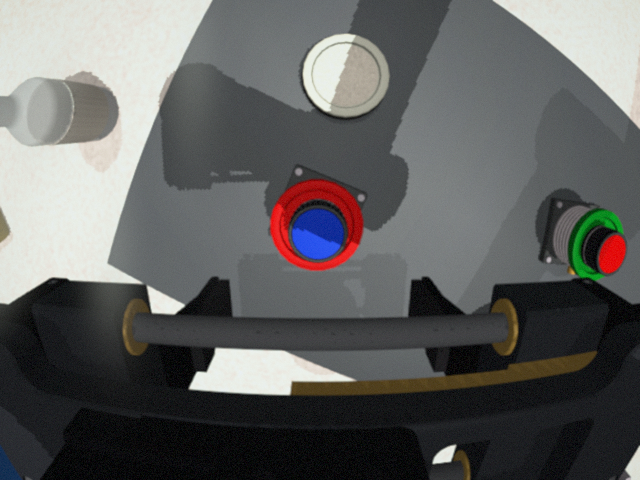

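The wrist view shows the blue filter on the red collar at (318,232), the dish at (346,75) clear, and the pads level. The wrist and top measurements agree within about 3.5 mm, so I'll use their mean. Next I descend and grip.

```bash

python3 -m creep '[[1,-3,-1,20,0,0,0],[1,-3,-1,45,0,0,0],[1,-3,-1,70,0,0,0],[1,-3,-1,95,0,0,0],[1,-3,-1,115,0,0,0],[1,-3,-1,130,0,0,0],[1,-3,-1,142,0,0,0],[1,-3,-1,142,0,0,0]]' | head -c 600
python3 -m creep '[[1,0,0,5,0,0,0],[1,0,0,10,0,0,0],[1,0,0,11,0,0,0],[1,0,0,11,0,0,0]]' |head -c 300
python3 - <<'E'
from h import *
delta(.609,-.152,.252)
p=wrist_circ(['filter_blue','lamp_red'],[.09,.065],0)
cv2.imwrite('pics/w2.png',p[:,:,::-1])
E
```

```text
time_s: 3.05
tcp_pos: [0.6086, -0.1518, 0.2598]
ee_rot: [[-0.893, -0.45, -0.006], [-0.45, 0.893, 0.001], [0.005, 0.003, -1.0]]
wrist_force: [-0.6, 0.0, -0.7]
gripper_width: 0.999
gripper_force: 0.0
time_s: 3.38
tcp_pos: [0.6098, -0.1514, 0.252]
ee_rot: [[-0.893, -0.451, 0.0], [-0.451, 0.893, 0.0], [-0.0, -0.0, -1.0]]
wrist_force: [-1.0, 0.8, 0.1]
gripper_width: 0.999
gripper_force: 0.0
t 3.38 pos [ 0.6098 -0.1514  0.252 ] tool shift mm [ 1.  -0.2  0. ] F [-1.   0.8  0.1] w 0.999 g 0.0
filter_blue 0.76 circ 0.6118 -0.153 0.0257 z 0.0893 6308
lamp_red 0.82 circ 0.6118 -0.1541 0.0421 z 0.0637 6739
```

View pics/w2.png

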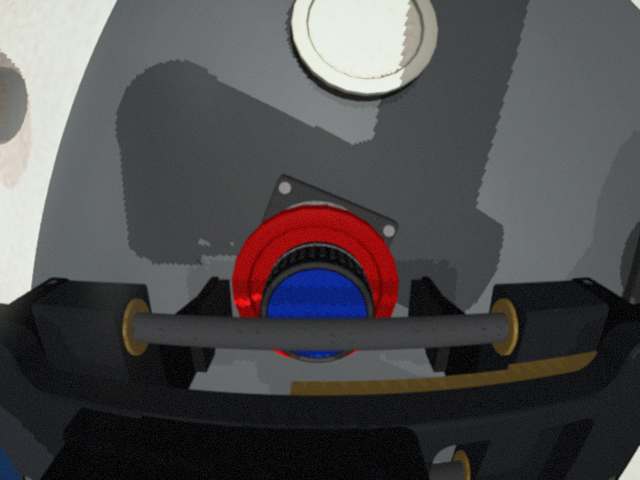

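The fingers straddle the filter at (318,315) and sit above the collar. Next I close and lift.

```bash

python3 -m creep '[[0,0,0,0,0,0,0],[-0.3,0,0,0,0,0,0],[-1,0,0,0,0,0,0],[-1,0,0,0,0,0,0],[-1,0,0,0,0,0,0],[-1,0,0,0,0,0,0],[-1,0,0,0,0,0,0],[-1,0,0,0,0,0,0]]' | grep -v rot
python3 -m creep '[[-1,0,0,-2,0,0,0],[-1,0,0,-6,0,0,0],[-1,0,0,-14,0,0,0],[-1,0,0,-24,0,0,0],[-1,0,0,-34,0,0,0],[-1,0,0,-44,0,0,0],[-1,0,0,-50,0,0,0],[-1,0,0,-50,0,0,0]]' | grep -v rot
python3 -c "
from h import *
delta(.472,-.192,.302)"
```

```text
time_s: 4.2
tcp_pos: [0.6098, -0.1513, 0.2517]
wrist_force: [-0.6, 0.1, -0.5]
gripper_width: 0.565
gripper_force: 30.0
time_s: 4.87
tcp_pos: [0.6102, -0.1513, 0.3043]
wrist_force: [-0.4, 0.2, -0.9]
gripper_width: 0.569
gripper_force: 30.0
t 4.87 pos [ 0.6102 -0.1513  0.3043] tool shift mm [141.7  26.1   1.7] F [-0.4  0.2 -0.9] w 0.569 g 30.0
```

```bash

python3 -m creep '[[-1,8,1.5,0,0,0,0],[-1,28,5,0,0,0,0],[-1,53,10,0,0,0,0],[-1,78,14.5,0,0,0,0],[-1,103,19,0,0,0,0],[-1,124,23,0,0,0,0],[-1,137,25,0,0,0,0],[-1,141,26,0,0,0,0]]' | grep -v rot
python3 -m creep '[[-1,0,0,0,0,0,0],[-1,0,0,4,0,0,0],[-1,0,0,14,0,0,0],[-1,0,0,28,0,0,0],[-1,0,0,42,0,0,0],[-1,0,0,54,0,0,0],[-1,0,0,60,0,0,0],[-1,0,0,60,0,0,0]]' | grep -v rot
python3 -m creep '[[-1,0,0,0,0,0,0],[-1,0,0,0,0,0,0]]' >/dev/null
python3 - <<'E'
from h import *
delta(.472,-.192,.2117)
p=wrist_circ(['filter_blue','dish'],[.08,.025],0)
cv2.imwrite('pics/w3.png',p[:,:,::-1])
E
```

```text
time_s: 5.53
tcp_pos: [0.4698, -0.1922, 0.3014]
wrist_force: [-0.2, -0.3, -1.5]
gripper_width: 0.567
gripper_force: 30.0
time_s: 6.2
tcp_pos: [0.4723, -0.1913, 0.2395]
wrist_force: [-0.5, 0.3, -1.1]
gripper_width: 0.569
gripper_force: 30.0
t 6.37 pos [ 0.4728 -0.1916  0.2421] tool shift mm [ 0.9  0.  30.4] F [-0.4  0.  -1.6] w 0.568 g 30.0
filter_blue 0.69 circ 0.4738 -0.1914 0.0257 z 0.0796 6328
```

View pics/w3.png

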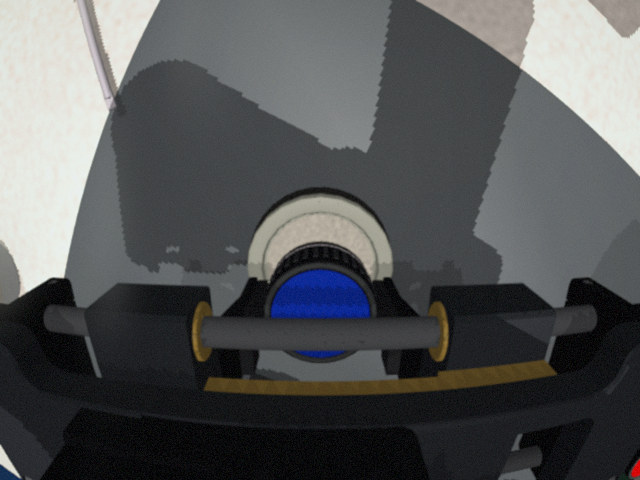

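The filter is centred over the dish, within 1 mm as measured by the wrist camera. Next I lower it.

```bash

python3 -m creep '[[-1,0,0,4,0,0,0],[-1,0,0,10,0,0,0],[-1,0,0,16,0,0,0],[-1,0,0,21,0,0,0],[-1,0,0,25,0,0,0],[-1,0,0,27,0,0,0],[-1,0,0,28,0,0,0],[-1,0,0,28,0,0,0]]' | grep -v rot
python3 -m creep '[[-1,0,0,0.5,0,0,0],[-1,0,0,1,0,0,0],[-1,0,0,1,0,0,0],[-1,0,0,1,0,0,0]]' | grep -v rot
python3 -m creep '[[-1,0,0,0.5,0,0,0],[-1,0,0,1,0,0,0],[-1,0,0,1,0,0,0],[-1,0,0,1,0,0,0]]' | grep -v rot
```

```text
time_s: 7.18
tcp_pos: [0.4722, -0.1917, 0.2134]
wrist_force: [0.2, -0.6, -0.9]
gripper_width: 0.564
gripper_force: 30.0
time_s: 7.52
tcp_pos: [0.4722, -0.1917, 0.2129]
wrist_force: [-0.3, 0.5, -1.7]
gripper_width: 0.571
gripper_force: 30.0
time_s: 7.85
tcp_pos: [0.4722, -0.1917, 0.2117]
wrist_force: [-0.5, 0.9, -1.6]
gripper_width: 0.567
gripper_force: 30.0
```

```bash

python3 -m creep '[[-1,0,0,0.5,0,0,0],[-1,0,0,0.5,0,0,0],[-1,0,0,0.5,0,0,0]]' | grep -v rot
python3 -m creep '[[-1,0,0,0.5,0,0,0],[-1,0,0,0.5,0,0,0],[-1,0,0,0.5,0,0,0]]' | grep -v rot
```

```text
time_s: 8.1
tcp_pos: [0.4722, -0.1917, 0.2117]
wrist_force: [-0.9, 1.9, 4.6]
gripper_width: 0.566
gripper_force: 30.0
time_s: 8.35
tcp_pos: [0.4722, -0.1916, 0.2117]
wrist_force: [-1.7, 1.8, 8.2]
gripper_width: 0.567
gripper_force: 30.0
```

Contact came at the predicted height. Next I release, rise and go to the red filter.

```bash

python3 -m creep '[[-0.1,0,0,0,0,0,0],[0.3,0,0,0,0,0,0],[0.6,0,0,0,0,0,0],[1,0,0,0,0,0,0],[1,0,0,0,0,0,0],[1,0,0,0,0,0,0],[1,0,0,0,0,0,0],[1,0,0,0,0,0,0]]' | grep -v rot
python3 -m creep '[[1,0,0,-3,0,0,0],[1,0,0,-10,0,0,0],[1,0,0,-25,0,0,0],[1,0,0,-45,0,0,0],[1,0,0,-70,0,0,0],[1,0,0,-95,0,0,0],[1,0,0,-112,0,0,0],[1,0,0,-118,0,0,0]]' | grep -v rot
python3 -m creep '[[1,-10,18,0,0,0,0],[1,-24,42,0,0,0,0],[1,-38,67,0,0,0,0],[1,-52,92,0,0,0,0],[1,-66,117,0,0,0,0],[1,-80,142,0,0,0,0],[1,-94,167,0,0,0,0],[1,-108,192,0,0,0,0]]' >/dev/null
python3 -m creep '[[1,-14,25,0,0,0,0],[1,-28,50,0,0,0,0],[1,-40,71,0,0,0,0],[1,-49,87,0,0,0,0],[1,-53,94,0,0,0,0],[1,-53,94,0,0,0,0],[1,-53,94,0,0,0,0],[1,-53,94,0,0,0,0]]' >/dev/null
python3 - <<'E'
from h import *
delta(.487,.136,.252)
p=wrist_circ(['filter_red','lamp_green','filter_green','lamp_blue'],[.09,.065,.09,.065],0)
cv2.imwrite('pics/w4.png',p[:,:,::-1])
p,d=save('top4','top')
for t in ['filter_blue','dish']:
    k=vision.cut_out('top',t)[0]; P=region_pts('top',k['region'],d); z=np.percentile(P[:,2],90); Q=P[P[:,2]>z-.006]
    print(t,z,cv2.minEnclosingCircle(Q[:,:2].astype(np.float32)))
E
```

```text
time_s: 9.02
tcp_pos: [0.4722, -0.1917, 0.2106]
wrist_force: [-0.1, 0.4, -0.2]
gripper_width: 0.968
gripper_force: 0.0
time_s: 9.68
tcp_pos: [0.4728, -0.1918, 0.3325]
wrist_force: [0.6, -0.1, -0.2]
gripper_width: 0.997
gripper_force: 0.0
t 11.02 pos [0.4867 0.1353 0.3285] tool shift mm [-0.7  0.5 76.5] F [ 0.  -0.2  0.3] w 0.997 g 0.0
filter_red 0.75 circ 0.4886 0.1365 0.0254 z 0.0894 4789
lamp_green 0.55 circ 0.4865 0.1367 0.0421 z 0.0638 4517
filter_green 0.93 few 0.05890831518870776
lamp_blue 0.95 circ 0.6359 0.1244 0.0344 z 0.0636 887
filter_blue 0.051959784757842575 ((0.47034406661987305, -0.1921434998512268), 0.025093181058764458)
dish 0.02656695174195256 ((0.4708549678325653, -0.19188882410526276), 0.04186669737100601)
```

View pics/w4.png

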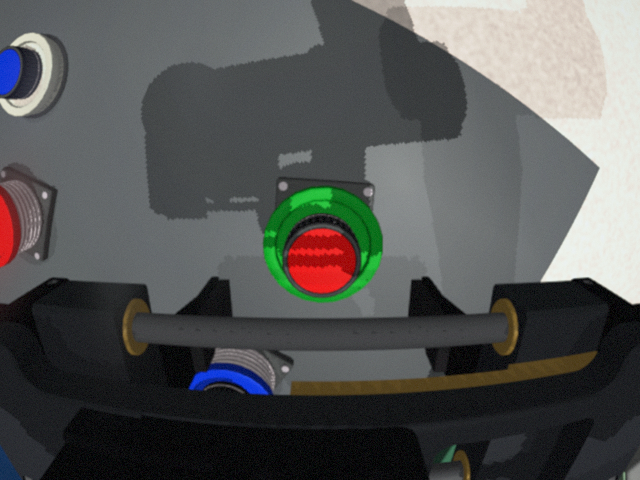

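The blue filter sits flat in the dish at the right height (top-camera z 0.052, centred), at the upper left of the wrist view. The red filter is at (322,260), between the pads. Next I grip it and carry it to the red lamp.

```bash

python3 -m creep '[[1,-1,1,8,0,0,0],[1,-1,1,25,0,0,0],[1,-1,1,42,0,0,0],[1,-1,1,58,0,0,0],[1,-1,1,69,0,0,0],[1,-1,1,75,0,0,0],[1,-1,1,76.5,0,0,0],[1,-1,1,76.5,0,0,0]]' | grep -v rot
python3 -m creep '[[1,0,0,0,0,0,0],[0,0,0,0,0,0,0],[-0.3,0,0,0,0,0,0],[-1,0,0,0,0,0,0],[-1,0,0,0,0,0,0],[-1,0,0,0,0,0,0],[-1,0,0,0,0,0,0],[-1,0,0,0,0,0,0]]' | grep -v rot
python3 -m creep '[[-1,0,0,-2,0,0,0],[-1,0,0,-6,0,0,0],[-1,0,0,-14,0,0,0],[-1,0,0,-24,0,0,0],[-1,0,0,-34,0,0,0],[-1,0,0,-44,0,0,0],[-1,0,0,-50,0,0,0],[-1,0,0,-50,0,0,0]]' | grep -v rot
```

```text
time_s: 12.08
tcp_pos: [0.4874, 0.1376, 0.2519]
wrist_force: [0.7, -0.8, 0.4]
gripper_width: 1.005
gripper_force: 0.0
time_s: 12.75
tcp_pos: [0.4874, 0.1375, 0.2523]
wrist_force: [-0.9, 0.2, 0.2]
gripper_width: 0.567
gripper_force: 30.0
time_s: 13.42
tcp_pos: [0.4877, 0.1378, 0.3042]
wrist_force: [0.7, 0.7, -0.6]
gripper_width: 0.568
gripper_force: 30.0
```

```bash

python3 -m creep '[[-1,0.5,-6,0,0,0,0],[-1,1.5,-20,0,0,0,0],[-1,3,-42,0,0,0,0],[-1,4.5,-66,0,0,0,0],[-1,6.5,-92,0,0,0,0],[-1,8,-118,0,0,0,0],[-1,10,-144,0,0,0,0],[-1,12,-170,0,0,0,0]]' >/dev/null
python3 -m creep '[[-1,2,-26,0,0,0,0],[-1,3.5,-52,0,0,0,0],[-1,5.5,-78,0,0,0,0],[-1,7,-102,0,0,0,0],[-1,8.5,-123,0,0,0,0],[-1,9.5,-138,0,0,0,0],[-1,10,-145,0,0,0,0],[-1,10,-145,0,0,0,0]]' | grep -v rot
python3 -m creep '[[-1,0,0,0,0,0,0],[-1,0,0,3,0,0,0],[-1,0,0,9,0,0,0],[-1,0,0,15,0,0,0],[-1,0,0,20,0,0,0],[-1,0,0,20,0,0,0],[-1,0,0,20,0,0,0],[-1,0,0,20,0,0,0]]' | grep -v rot
python3 - <<'E'
from h import *
delta(.610,-.1537,.252)
p=wrist_circ(['filter_red','lamp_red'],[.12,.065],0)
cv2.imwrite('pics/w5.png',p[:,:,::-1])
E
```

```text
time_s: 14.75
tcp_pos: [0.6099, -0.1548, 0.3014]
wrist_force: [-0.1, 0.5, 0.4]
gripper_width: 0.568
gripper_force: 30.0
time_s: 15.42
tcp_pos: [0.6099, -0.1534, 0.2823]
wrist_force: [-0.1, -0.4, -1.3]
gripper_width: 0.564
gripper_force: 30.0
t 15.42 pos [ 0.6099 -0.1534  0.2823] tool shift mm [ 0.  -0.3 30.3] F [-0.1 -0.4 -1.3] w 0.564 g 30.0
filter_red 0.72 circ 0.611 -0.1535 0.0256 z 0.1192 6225
lamp_red 0.82 circ 0.6111 -0.1547 0.0419 z 0.0634 4849
```

View pics/w5.png

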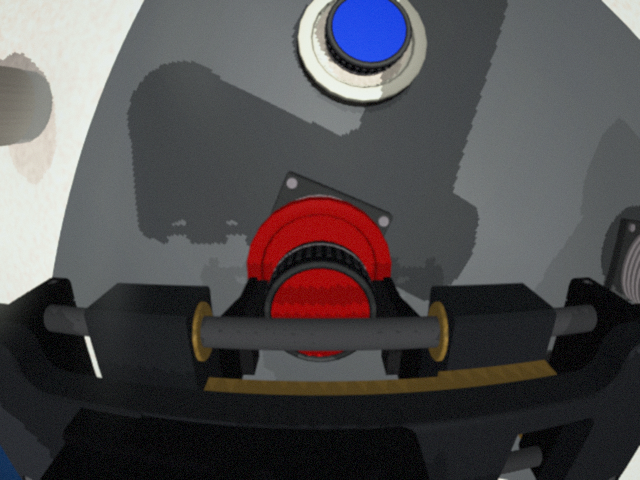

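The red filter is centred over the empty red recess, within about 1 mm, and the blue one is in the dish at (370,30). Next I lower it.

```bash

python3 -m creep '[[-1,0,0,4,0,0,0],[-1,0,0,10,0,0,0],[-1,0,0,16,0,0,0],[-1,0,0,21,0,0,0],[-1,0,0,25,0,0,0],[-1,0,0,27,0,0,0],[-1,0,0,28.5,0,0,0],[-1,0,0,28.5,0,0,0]]' | grep -v rot
python3 -m creep '[[-1,0,0,0.5,0,0,0],[-1,0,0,1,0,0,0],[-1,0,0,1,0,0,0],[-1,0,0,1,0,0,0]]' | grep -v rot
python3 -m creep '[[-1,0,0,0.5,0,0,0],[-1,0,0,0.5,0,0,0],[-1,0,0,0.5,0,0,0]]' | grep -v rot
```

```text
time_s: 16.23
tcp_pos: [0.6097, -0.1535, 0.2533]
wrist_force: [-0.2, 0.7, -0.8]
gripper_width: 0.566
gripper_force: 30.0
time_s: 16.57
tcp_pos: [0.6098, -0.1535, 0.2529]
wrist_force: [-0.1, 0.4, -1.4]
gripper_width: 0.569
gripper_force: 30.0
time_s: 16.82
tcp_pos: [0.6098, -0.1535, 0.2524]
wrist_force: [0.0, 0.2, -0.1]
gripper_width: 0.569
gripper_force: 30.0
```

```bash

python3 -m creep '[[-1,0,0,0.5,0,0,0],[-1,0,0,0.5,0,0,0],[-1,0,0,0.5,0,0,0]]' | grep -v rot
python3 -m creep '[[-1,0,0,0.3,0,0,0],[-1,0,0,0.3,0,0,0],[-1,0,0,0.3,0,0,0]]' | grep -v rot
```

```text
time_s: 17.07
tcp_pos: [0.6098, -0.1535, 0.2523]
wrist_force: [-1.7, 0.8, 3.4]
gripper_width: 0.567
gripper_force: 30.0
time_s: 17.32
tcp_pos: [0.6098, -0.1535, 0.2523]
wrist_force: [-1.6, 0.9, 5.6]
gripper_width: 0.565
gripper_force: 30.0
```

The filter is seated. Next I release it and go to the green filter.

```bash

python3 -m creep '[[-0.1,0,0,0,0,0,0],[0.3,0,0,0,0,0,0],[0.6,0,0,0,0,0,0],[1,0,0,0,0,0,0],[1,0,0,0,0,0,0],[1,0,0,0,0,0,0],[1,0,0,0,0,0,0],[1,0,0,0,0,0,0]]' | grep -v rot
python3 -m creep '[[1,0,0,-3,0,0,0],[1,0,0,-10,0,0,0],[1,0,0,-22,0,0,0],[1,0,0,-38,0,0,0],[1,0,0,-54,0,0,0],[1,0,0,-68,0,0,0],[1,0,0,-76,0,0,0],[1,0,0,-76,0,0,0]]' | grep -v rot
python3 -m creep '[[1,-6,8.5,0,0,0,0],[1,-22,31,0,0,0,0],[1,-42,60,0,0,0,0],[1,-62,88.5,0,0,0,0],[1,-82,117,0,0,0,0],[1,-102,145.5,0,0,0,0],[1,-122,174,0,0,0,0],[1,-138,197,0,0,0,0]]' >/dev/null
python3 -m creep '[[1,-12,17,0,0,0,0],[1,-21,30,0,0,0,0],[1,-25,35,0,0,0,0],[1,-25,35,0,0,0,0],[1,-25,35,0,0,0,0],[1,-25,35,0,0,0,0]]' >/dev/null
python3 - <<'E'
from h import *
delta(.6503,.1273,.252)
p=wrist_circ(['filter_green','lamp_blue','lamp_green','filter_red'],[.09,.065,.065,.09],0)
cv2.imwrite('pics/w6.png',p[:,:,::-1])
E
```

```text
time_s: 17.98
tcp_pos: [0.6098, -0.1535, 0.2513]
wrist_force: [0.6, 0.2, -0.3]
gripper_width: 0.966
gripper_force: 0.0
time_s: 18.65
tcp_pos: [0.6102, -0.1536, 0.3303]
wrist_force: [-0.2, 0.1, 0.6]
gripper_width: 1.002
gripper_force: 0.0
t 19.82 pos [0.6505 0.1259 0.3272] tool shift mm [-0.5  1.3 75.2] F [-0.3 -0.2 -0.1] w 0.999 g 0.0
filter_green 0.64 circ 0.653 0.1271 0.0254 z 0.0894 4828
lamp_blue 0.89 circ 0.6536 0.1286 0.0423 z 0.064 4696
lamp_green 0.69 circ 0.4873 0.1365 0.0421 z 0.0626 6993
filter_red 0.92 circ 0.6104 -0.1523 0.0257 z 0.0893 1955
```

View pics/w6.png

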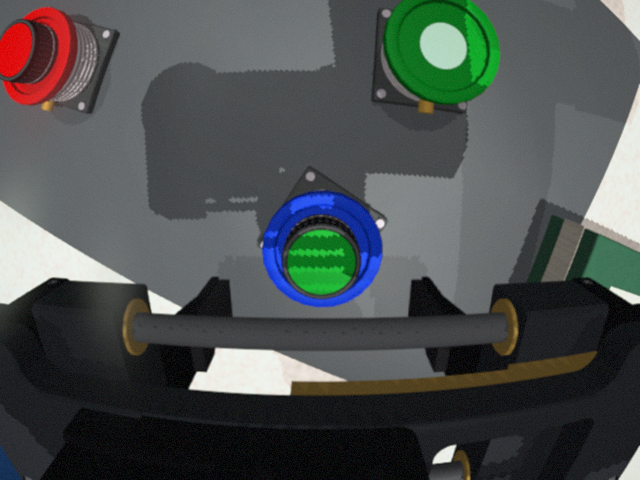

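The red filter sits in the red lamp at (30,50) at the right height, the green lamp is empty at (442,45), and the green filter at (320,262) lies between the pads.

```bash

python3 -m creep '[[1,-1,1,8,0,0,0],[1,-1,1,25,0,0,0],[1,-1,1,42,0,0,0],[1,-1,1,57,0,0,0],[1,-1,1,68,0,0,0],[1,-1,1,74,0,0,0],[1,-1,1,75,0,0,0],[1,-1,1,75,0,0,0]]' | grep -v rot
python3 -m creep '[[1,0,0,0,0,0,0],[0,0,0,0,0,0,0],[-0.3,0,0,0,0,0,0],[-1,0,0,0,0,0,0],[-1,0,0,0,0,0,0],[-1,0,0,0,0,0,0],[-1,0,0,0,0,0,0],[-1,0,0,0,0,0,0]]' | grep -v rot
python3 -m creep '[[-1,0,0,-2,0,0,0],[-1,0,0,-6,0,0,0],[-1,0,0,-14,0,0,0],[-1,0,0,-24,0,0,0],[-1,0,0,-34,0,0,0],[-1,0,0,-44,0,0,0],[-1,0,0,-50,0,0,0],[-1,0,0,-50,0,0,0]]' | grep -v rot
python3 -c "
from h import *
delta(.4853,.1365)"
```

```text
time_s: 20.73
tcp_pos: [0.6513, 0.1284, 0.2523]
wrist_force: [0.5, -0.3, 0.5]
gripper_width: 1.003
gripper_force: 0.0
time_s: 21.4
tcp_pos: [0.6511, 0.1284, 0.2525]
wrist_force: [0.7, 0.8, -0.2]
gripper_width: 0.567
gripper_force: 30.0
time_s: 22.07
tcp_pos: [0.6515, 0.1286, 0.3052]
wrist_force: [0.2, 0.6, -0.7]
gripper_width: 0.567
gripper_force: 30.0
t 22.07 pos [0.6515 0.1286 0.3052] tool shift mm [144.7  82.1  -0.7] F [ 0.2  0.6 -0.7] w 0.567 g 30.0
```

```bash

python3 -m creep '[[-1,5,3,0,0,0,0],[-1,19,11,0,0,0,0],[-1,41,23,0,0,0,0],[-1,65,37,0,0,0,0],[-1,89,50.5,0,0,0,0],[-1,112,63.5,0,0,0,0],[-1,130,74,0,0,0,0],[-1,141,80,0,0,0,0]]' >/dev/null
python3 -m creep '[[-1,3.5,2,0,0,0,0],[-1,3.5,2,3,0,0,0],[-1,3.5,2,9,0,0,0],[-1,3.5,2,15,0,0,0],[-1,3.5,2,20,0,0,0],[-1,3.5,2,20,0,0,0],[-1,3.5,2,20,0,0,0],[-1,3.5,2,20,0,0,0]]' | grep -v rot
python3 - <<'E'
from h import *
delta(.4853,.1365,.2525)
p=wrist_circ(['filter_green','lamp_green'],[.12,.065],0)
cv2.imwrite('pics/w7.png',p[:,:,::-1])
E
```

```text
time_s: 23.4
tcp_pos: [0.4855, 0.1364, 0.2822]
wrist_force: [0.2, -0.8, -0.8]
gripper_width: 0.562
gripper_force: 30.0
t 23.4 pos [0.4855 0.1364 0.2822] tool shift mm [ 0.2  0.2 29.7] F [ 0.2 -0.8 -0.8] w 0.562 g 30.0
filter_green 0.76 circ 0.4868 0.1364 0.0256 z 0.1191 6127
lamp_green 0.82 circ 0.4849 0.1357 0.0415 z 0.0634 4789
```

View pics/w7.png

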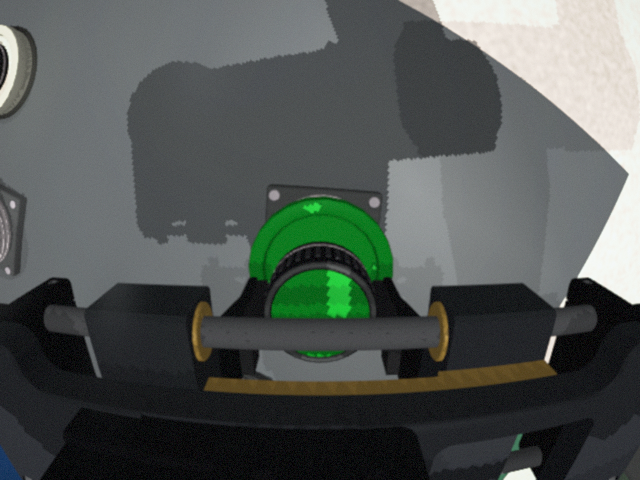

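The green filter is centred over the green recess. Next I lower it.

```bash

python3 -m creep '[[-1,0,0,4,0,0,0],[-1,0,0,10,0,0,0],[-1,0,0,16,0,0,0],[-1,0,0,21,0,0,0],[-1,0,0,25,0,0,0],[-1,0,0,27,0,0,0],[-1,0,0,28,0,0,0],[-1,0,0,28,0,0,0]]' | grep -v rot
python3 -m creep '[[-1,0,0,0.5,0,0,0],[-1,0,0,1,0,0,0],[-1,0,0,1,0,0,0],[-1,0,0,1,0,0,0]]' | grep -v rot
python3 -m creep '[[-1,0,0,0.5,0,0,0],[-1,0,0,0.5,0,0,0],[-1,0,0,0.5,0,0,0]]' | grep -v rot
```

```text
time_s: 24.22
tcp_pos: [0.4851, 0.1364, 0.2542]
wrist_force: [0.3, 0.2, -1.4]
gripper_width: 0.566
gripper_force: 30.0
time_s: 24.55
tcp_pos: [0.4851, 0.1364, 0.2536]
wrist_force: [-0.3, 0.5, -1.3]
gripper_width: 0.571
gripper_force: 30.0
time_s: 24.8
tcp_pos: [0.4851, 0.1364, 0.253]
wrist_force: [-0.0, -0.7, -0.9]
gripper_width: 0.571
gripper_force: 30.0
```

```bash

python3 -m creep '[[-1,0,0,0.5,0,0,0],[-1,0,0,0.5,0,0,0],[-1,0,0,0.5,0,0,0]]' | grep -v rot
python3 -m creep '[[-1,0,0,0.5,0,0,0],[-1,0,0,0.5,0,0,0],[-1,0,0,0.5,0,0,0]]' | grep -v rot
```

```text
time_s: 25.05
tcp_pos: [0.4852, 0.1365, 0.2525]
wrist_force: [0.0, 0.7, -1.6]
gripper_width: 0.566
gripper_force: 30.0
time_s: 25.3
tcp_pos: [0.4852, 0.1365, 0.2525]
wrist_force: [-2.2, -0.4, 4.4]
gripper_width: 0.571
gripper_force: 30.0
```

```bash

python3 -m creep '[[-0.1,0,0,0,0,0,0],[0.3,0,0,0,0,0,0],[0.6,0,0,0,0,0,0],[1,0,0,0,0,0,0],[1,0,0,0,0,0,0],[1,0,0,0,0,0,0],[1,0,0,0,0,0,0],[1,0,0,0,0,0,0]]' | grep -v rot
python3 -m creep '[[1,0,0,-3,0,0,0],[1,0,0,-10,0,0,0],[1,0,0,-22,0,0,0],[1,0,0,-38,0,0,0],[1,0,0,-54,0,0,0],[1,0,0,-68,0,0,0],[1,0,0,-76,0,0,0],[1,0,0,-76,0,0,0]]' | grep -v rot
python3 -m creep '[[1,10,-18,0,0,0,0],[1,24,-43,0,0,0,0],[1,38,-68.5,0,0,0,0],[1,52,-93.5,0,0,0,0],[1,66,-119,0,0,0,0],[1,80,-144,0,0,0,0],[1,94,-169,0,0,0,0],[1,108,-194,0,0,0,0]]' >/dev/null
python3 -m creep '[[1,14,-25,0,0,0,0],[1,28,-50,0,0,0,0],[1,40,-72,0,0,0,0],[1,48,-87,0,0,0,0],[1,51.5,-93,0,0,0,0],[1,51.5,-93,0,0,0,0],[1,51.5,-93,0,0,0,0],[1,51.5,-93,0,0,0,0]]' >/dev/null
python3 - <<'E'
from h import *
delta(.4722,-.1917,.2117)
p=wrist_circ(['filter_blue','dish','filter_green'],[.05,.025,.09],0)
cv2.imwrite('pics/w8.png',p[:,:,::-1])
E
```

```text
time_s: 25.97
tcp_pos: [0.4852, 0.1364, 0.2519]
wrist_force: [0.1, -0.3, 0.3]
gripper_width: 0.975
gripper_force: 0.0
time_s: 26.63
tcp_pos: [0.4855, 0.1366, 0.3303]
wrist_force: [0.1, 0.8, 0.6]
gripper_width: 1.001
gripper_force: 0.0
t 27.97 pos [ 0.4721 -0.1909  0.3277] tool shift mm [  0.3  -0.8 116. ] F [0.8 0.4 0.3] w 0.999 g 0.0
filter_blue 0.88 circ 0.4733 -0.192 0.0254 z 0.0494 3595
dish 0.72 circ 0.4732 -0.1927 0.0421 z 0.0238 3870
```

View pics/w8.png

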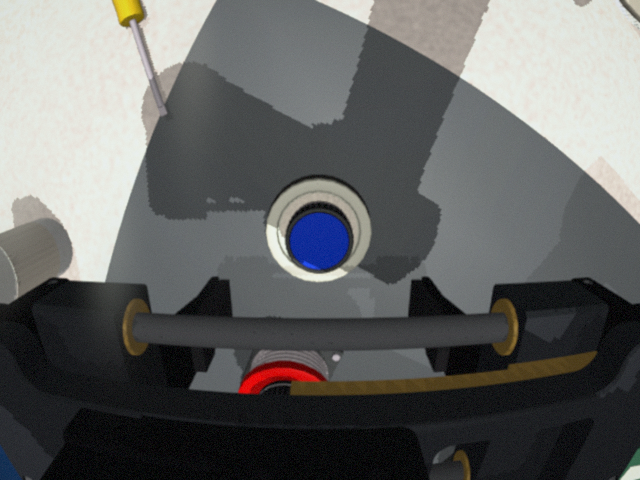

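The blue filter at (320,240) lies between the pads. Next I grip and lift it.

```bash

python3 -m creep '[[1,0,-1,10,0,0,0],[1,0,-1,32,0,0,0],[1,0,-1,56,0,0,0],[1,0,-1,80,0,0,0],[1,0,-1,98,0,0,0],[1,0,-1,110,0,0,0],[1,0,-1,115,0,0,0],[1,0,-1,115.5,0,0,0]]' | grep -v rot
python3 -m creep '[[1,0,0,0,0,0,0],[1,0,0,0,0,0,0],[0,0,0,0,0,0,0],[-0.3,0,0,0,0,0,0],[-1,0,0,0,0,0,0],[-1,0,0,0,0,0,0],[-1,0,0,0,0,0,0],[-1,0,0,0,0,0,0]]' | grep -v rot
python3 -m creep '[[-1,0,0,-2,0,0,0],[-1,0,0,-6,0,0,0],[-1,0,0,-18,0,0,0],[-1,0,0,-36,0,0,0],[-1,0,0,-56,0,0,0],[-1,0,0,-74,0,0,0],[-1,0,0,-86,0,0,0],[-1,0,0,-92,0,0,0]]' | grep -v rot
python3 -m creep '[[-1,0,0,-2,0,0,0],[-1,0,0,-2,0,0,0],[-1,0,0,-2,0,0,0]]' | grep -v rot
python3 -c "
from h import *
delta(.6515,.1279)"
```

```text
time_s: 28.83
tcp_pos: [0.4722, -0.1923, 0.2109]
wrist_force: [0.2, 0.0, 0.5]
gripper_width: 0.999
gripper_force: 0.0
time_s: 29.5
tcp_pos: [0.4726, -0.1926, 0.2126]
wrist_force: [0.2, 0.7, 0.4]
gripper_width: 0.63
gripper_force: 0.0
time_s: 30.17
tcp_pos: [0.4729, -0.1926, 0.3065]
wrist_force: [-0.6, -0.0, -1.3]
gripper_width: 0.563
gripper_force: 30.0
time_s: 30.42
tcp_pos: [0.4723, -0.1925, 0.3056]
wrist_force: [-0.0, -0.2, -1.6]
gripper_width: 0.566
gripper_force: 30.0
t 30.42 pos [ 0.4723 -0.1925  0.3056] tool shift mm [-3.044e+02  2.052e+02 -2.000e-01] F [-0.  -0.2 -1.6] w 0.566 g 30.0
```

The fingers had not quite closed when the lift began, so I'll check the filter's height in the grip.

```bash
python3 - <<'E'
from h import *
s=r.sense();R=np.array(s['ee_rot']);print(R.round(4)[2])
p=wrist_circ(['filter_blue'],[.142],0)
p=wrist_circ(['filter_blue','dish'],[.142,.025],0)
cv2.imwrite('pics/w9.png',p[:,:,::-1])
E
```

```text
[ 0.0013  0.0012 -1.    ]
filter_blue 0.7 few 0.050435949019911885
filter_blue 0.63 circ 0.4729 -0.1923 0.0256 z 0.1412 6135
dish 0.95 circ 0.4723 -0.1929 0.0418 z 0.0227 4613
```

View pics/w9.png

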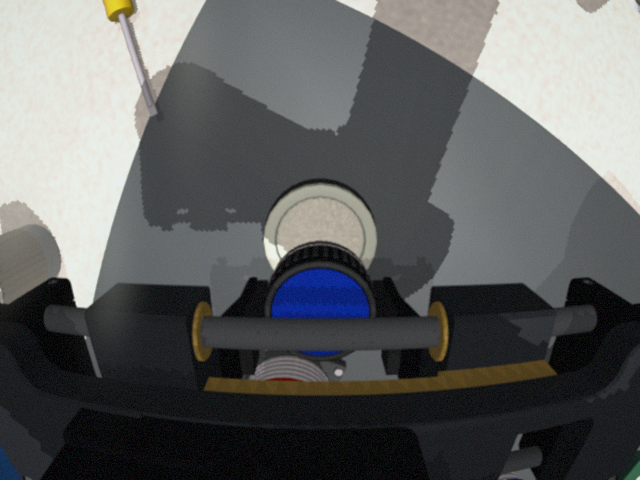

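The blue filter is held level at (320,312) and the dish is empty. It sits about 1.3 mm lower in the grip, so I expect it to seat at TCP z of about 0.2538.

```bash

python3 -m creep '[[-1,-5,3.5,0,0,0,0],[-1,-18,12,0,0,0,0],[-1,-38,25.5,0,0,0,0],[-1,-61,41,0,0,0,0],[-1,-84,56.5,0,0,0,0],[-1,-107,72,0,0,0,0],[-1,-130,87.5,0,0,0,0],[-1,-153,103,0,0,0,0]]' >/dev/null
python3 -m creep '[[-1,-23,15.5,0,0,0,0],[-1,-46,31,0,0,0,0],[-1,-69,46.5,0,0,0,0],[-1,-92,62,0,0,0,0],[-1,-115,77.5,0,0,0,0],[-1,-134,90,0,0,0,0],[-1,-146,98.5,0,0,0,0],[-1,-151,102,0,0,0,0]]' >/dev/null
python3 -m creep '[[-1,0,0,0,0,0,0],[-1,0,0,3,0,0,0],[-1,0,0,9,0,0,0],[-1,0,0,15,0,0,0],[-1,0,0,20,0,0,0],[-1,0,0,20,0,0,0],[-1,0,0,20,0,0,0],[-1,0,0,20,0,0,0]]' | grep -v rot
python3 - <<'E'
from h import *
delta(.6515,.1279,.2538)
p=wrist_circ(['filter_blue','lamp_blue'],[.121,.065],0)
cv2.imwrite('pics/w10.png',p[:,:,::-1])
E
```

```text
time_s: 32.67
tcp_pos: [0.6516, 0.1273, 0.2866]
wrist_force: [0.7, 0.3, -1.7]
gripper_width: 0.565
gripper_force: 30.0
t 32.67 pos [0.6516 0.1273 0.2866] tool shift mm [-0.2  0.6 32.8] F [ 0.7  0.3 -1.7] w 0.565 g 30.0
filter_blue 0.81 circ 0.6526 0.127 0.0257 z 0.1221 6437
lamp_blue 0.95 circ 0.6529 0.1275 0.0418 z 0.0634 4767
```

View pics/w10.png

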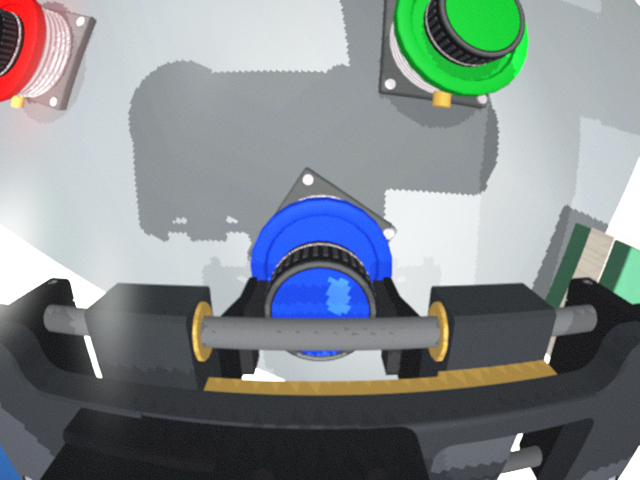

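The blue filter is centred over the blue recess, and the green filter is seated in the green lamp. Next I lower it.

```bash

python3 -m creep '[[-1,0,0,4,0,0,0],[-1,0,0,10,0,0,0],[-1,0,0,17,0,0,0],[-1,0,0,23,0,0,0],[-1,0,0,27,0,0,0],[-1,0,0,29,0,0,0],[-1,0,0,30,0,0,0],[-1,0,0,30,0,0,0]]' | grep -v rot
python3 -m creep '[[-1,0,0,0.5,0,0,0],[-1,0,0,1,0,0,0],[-1,0,0,1,0,0,0],[-1,0,0,1,0,0,0]]' | grep -v rot
python3 -m creep '[[-1,0,0,0.5,0,0,0],[-1,0,0,0.5,0,0,0],[-1,0,0,0.5,0,0,0]]' | grep -v rot
```

```text
time_s: 33.48
tcp_pos: [0.6516, 0.1275, 0.2561]
wrist_force: [0.5, -0.5, -1.4]
gripper_width: 0.565
gripper_force: 30.0
time_s: 33.82
tcp_pos: [0.6516, 0.1275, 0.2557]
wrist_force: [0.2, -0.1, -1.6]
gripper_width: 0.559
gripper_force: 30.0
time_s: 34.07
tcp_pos: [0.6515, 0.1275, 0.255]
wrist_force: [0.1, -0.1, -0.4]
gripper_width: 0.563
gripper_force: 30.0
```

```bash

python3 -m creep '[[-1,0,0,0.5,0,0,0],[-1,0,0,0.5,0,0,0],[-1,0,0,0.5,0,0,0]]' | grep -E 'tcp|wrist'
python3 -m creep '[[-1,0,0,0.5,0,0,0],[-1,0,0,0.5,0,0,0],[-1,0,0,0.5,0,0,0]]' | grep -E 'tcp|wrist'
python3 -m creep '[[-1,0,0,0.3,0,0,0],[-1,0,0,0.3,0,0,0],[-1,0,0,0.3,0,0,0]]' | grep -E 'tcp|wrist'
```

```text
tcp_pos: [0.6515, 0.1275, 0.2544]
wrist_force: [0.6, 0.0, -1.1]
tcp_pos: [0.6515, 0.1275, 0.2539]
wrist_force: [-0.1, -0.0, -1.3]
tcp_pos: [0.6516, 0.1275, 0.2537]
wrist_force: [0.3, -0.0, -1.3]
```

```bash

python3 -m creep '[[-1,0,0,0.3,0,0,0],[-1,0,0,0.3,0,0,0],[-1,0,0,0.3,0,0,0]]' | grep -E 'tcp|wrist'
python3 -m creep '[[-1,0,0,0.3,0,0,0],[-1,0,0,0.3,0,0,0],[-1,0,0,0.3,0,0,0]]' | grep -E 'tcp|wrist'
python3 -m creep '[[-1,0,0,0.3,0,0,0],[-1,0,0,0.3,0,0,0],[-1,0,0,0.3,0,0,0]]' | grep -E 'tcp|wrist'
```

```text
tcp_pos: [0.6516, 0.1275, 0.2537]
wrist_force: [-1.1, 0.3, 0.9]
tcp_pos: [0.6515, 0.1275, 0.2536]
wrist_force: [-2.2, 0.4, 4.6]
tcp_pos: [0.6515, 0.1275, 0.2536]
wrist_force: [-2.0, -0.1, 5.5]
```

The filter is seated. Next I release it, rise, and check everything from the top camera.

```bash

python3 -m creep '[[-0.1,0,0,0,0,0,0],[0.3,0,0,0,0,0,0],[0.6,0,0,0,0,0,0],[1,0,0,0,0,0,0],[1,0,0,0,0,0,0],[1,0,0,0,0,0,0],[1,0,0,0,0,0,0],[1,0,0,0,0,0,0]]' | grep -v rot
python3 -m creep '[[1,0,0,-3,0,0,0],[1,0,0,-10,0,0,0],[1,0,0,-22,0,0,0],[1,0,0,-42,0,0,0],[1,0,0,-66,0,0,0],[1,0,0,-90,0,0,0],[1,0,0,-110,0,0,0],[1,0,0,-120,0,0,0]]' | grep -v rot
python3 -m creep '[[1,15,-8,0,0,0,0],[1,45,-24,0,0,0,0],[1,78,-42,0,0,0,0],[1,111,-60,0,0,0,0],[1,144,-78,0,0,0,0],[1,170,-92,0,0,0,0],[1,180,-97,0,0,0,0],[1,180,-97,0,0,0,0]]' >/dev/null
python3 -m creep '[[1,15,-20,0,0,0,0],[1,35,-46,0,0,0,0],[1,55,-72,0,0,0,0],[1,75,-98,0,0,0,0],[1,90,-118,0,0,0,0],[1,95,-125,0,0,0,0],[1,95,-125,0,0,0,0],[1,95,-125,0,0,0,0]]' |grep tcp
python3 - <<'E'
from h import *
np.set_printoptions(precision=4,suppress=True)
p,d=save('top9','top')
for t in THINGS:
    for k in vision.cut_out('top',t)[:1]:
        P=region_pts('top',k['region'],d); z=np.percentile(P[:,2],90); Q=P[P[:,2]>z-.006]
        print(t,round(k['conf'],2),z.round(4),'med',np.median(Q,0),np.round(cv2.minEnclosingCircle(Q[:,:2].astype(np.float32))[0],4),'zspread',Q[:,2].std().round(4))
E
```

```text
time_s: 36.23
tcp_pos: [0.6516, 0.1275, 0.2525]
wrist_force: [-0.6, -0.0, 0.1]
gripper_width: 0.969
gripper_force: 0.0
time_s: 36.9
tcp_pos: [0.6518, 0.1275, 0.3778]
wrist_force: [0.8, -0.1, 1.5]
gripper_width: 0.999
gripper_force: 0.0
tcp_pos: [0.5068, -0.1942, 0.3726]
filter_green 0.63 0.0915 med [0.483  0.1354 0.0893] [0.483  0.1358] zspread 0.0018
filter_blue 0.97 0.0916 med [0.6484 0.127  0.0894] [0.6486 0.1266] zspread 0.0018
lamp_red 0.69 0.0664 med [0.4821 0.1328 0.0641] [0.4835 0.1361] zspread 0.0038
lamp_green 0.73 0.0664 med [0.4833 0.1319 0.0641] [0.4837 0.1361] zspread 0.0045
lamp_blue 0.96 0.0658 med [0.6462 0.1262 0.0638] [0.6504 0.128 ] zspread 0.0034
dish 0.96 0.0272 med [ 0.4496 -0.2073  0.0246] [ 0.4631 -0.1751] zspread 0.0728
bottle 0.75 0.1893 med [ 0.6132 -0.4326  0.1898] [ 0.5647 -0.3405] zspread 0.0295
screwdriver 0.93 0.0273 med [ 0.342  -0.4564  0.0248] [ 0.3414 -0.4503] zspread 0.0021
wipes 0.97 0.0766 med [0.5686 0.4215 0.0743] [0.5692 0.4205] zspread 0.0018
```

View pics/top9.png

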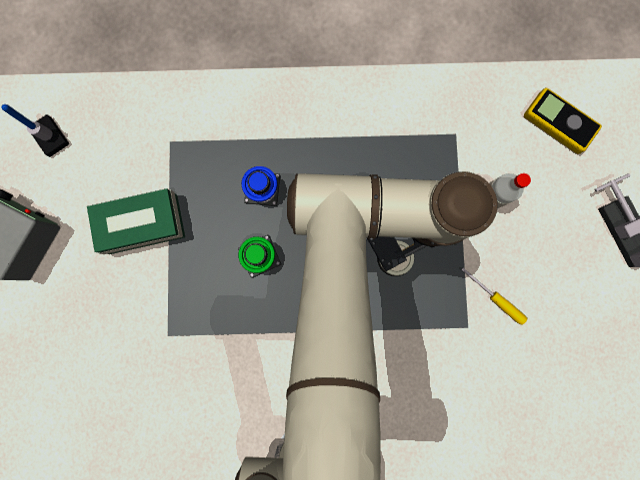

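The top view shows blue on blue (260,184) and green on green (256,254), both at the right height, with the bystanders in place. The arm hides the red lamp, so I'll check that one with the wrist camera and then hand in.

```bash
python3 - <<'E'
from h import *
delta(.5,-.19)
p=wrist_circ(['filter_red','lamp_red','dish'],[.09,.065,.025],0)
p,d=save('side9','side')
for t in ['filter_red','lamp_red','bottle']:
    for k in vision.cut_out('side',t)[:1]:
        P=region_pts('side',k['region'],d); z=np.percentile(P[:,2],95); Q=P[P[:,2]>z-.005]; print(t,k['conf'],k['uv'],z.round(4),np.median(Q,0).round(4))
E
```

```text
t 38.78 pos [ 0.5062 -0.1944  0.3728] tool shift mm [ 3.6  6.8 -0. ] F [ 0.  -0.6 -0.4] w 0.999 g 0.0
filter_red 0.59 circ 0.6106 -0.154 0.0253 z 0.0893 1685
lamp_red 0.66 circ 0.611 -0.1544 0.0423 z 0.0639 1051
dish 0.79 circ 0.4731 -0.1926 0.0423 z 0.0227 4992
filter_red 0.67 [303.3, 188.8] 0.093 [ 0.6093 -0.1505  0.0907]
lamp_red 0.94 [306.1, 203.4] 0.0669 [ 0.5964 -0.1356  0.0655]
bottle 0.72 [337.8, 155.3] 0.1001 [ 0.624  -0.4041  0.1008]
```

View pics/side9.png

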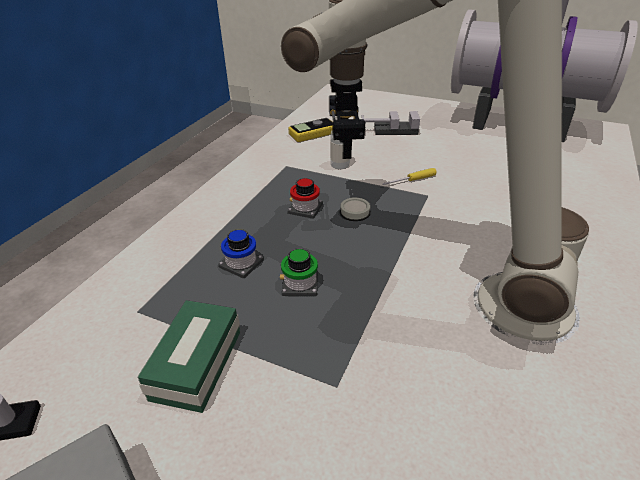

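The side view shows all three filters flat on lamps of their own colour (red 304,188; blue 238,240; green 299,260), the dish empty, and the robot clear of everything.

```bash
python3 -c "
from station import r
print(r.finish_job())"
```

```text
the job is handed in; nothing more can be done
None
```

The job is handed in: each filter sits flat on the lamp of its own colour, the dish is empty, the bystanders showed no sign of having moved, and it took about 39 s of the 96 s allowed.

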